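# Load the glue press and start its screw

## Robot

A 6-joint arm with a two-finger parallel gripper is mounted at the origin on the work surface. World frame = base frame: x ahead of the robot, y to its left, z up, the work surface at z = 0. Lengths are in mm, angles in rad, forces in N, time in s.
With the tool pointing down it reaches from about 350 to 725 mm from the base axis. Payload 4.3 kg.
Tool frame: the origin (TCP) lies between the finger pads; the fingertips stand 22 mm ahead of it and the grasp point (between the pads) lies 3 mm ahead of it; z points along the fingers, y is the line along which they close (so a half turn about z gives the same grasp; the last joint's range is limited). The gripper opens to 85 mm and grips with 20 to 120 N. Pads are 22 mm wide; open, the fingers measure 114 mm over their backs; the gripper's body (76 mm by 85 mm) begins 54 mm behind the grasp point. The pads swing forward as they close: fully open they stand 13 mm farther back than shut.
Start: joints at [1.163, 0.377, 0.081, 1.274, 0, 1.46], TCP at [168.723, 549.728, 215.729] pointing down, gripper open.
Joint ranges: [-2.72, 2.72], [-0.84, 1.66], [-1.02, 1.22], [-1.77, 2.12], [-1.37, 1.28], [-3.14, 3.14]. Speed limits (rad/s): [2.57, 2.57, 3.14, 3.14, 3.14, 3.14].

## Interface

Orientations are given as a 3x3 rotation matrix whose columns are the frame's x, y, z axes.
In Python, from rig import sensors, vision, finish_job gives the robot as it stands.
- The arm moves only by the shell command python3 -m jog FILE [FORCE], which reads ROWS from the file FILE. ROWS is a JSON list of rows, 1 to 10 of them, each of 7 numbers: a rotation vector rx, ry, rz in rad, then dx, dy, dz in m, then the finger opening in mm; each row is the pose to reach, as a shift and turn from the pose commanded when the command began, along the tool's axes at that moment; what a row does not reach only later rows make up. A row lasts 1/8 s, in which the tool goes at most 62.5 mm and 0.188 rad, less where a joint would pass 70% of its speed; a pose out of reach is approached as far as the arm can. The fingers move at their own pace and stop on an object; FORCE is the grip in N (left out, the last holds). Time passes only in rows, so rows that do not move let the fingers close. It prints the time, the measured TCP pose, the force, the opening and the grip force at its end. Input that does not fit is refused with a message, and nothing moves.
- sensors.get_state(): the state, without advancing time (a new reading comes with each control period).
- vision.capture(name): name is "side" or "top"; returns the picture (400x640x3 uint8, blue, green, red); there is no depth.
- vision.camera_model(name): a dict with "fovy" (degrees; the focal length in pixels is half the picture's height over the tangent of half this angle, whatever the lens; pixels are square), "cx", "cy" (the principal point, pixels), "R" (3x3) and "t" (3): a world point X has camera coordinates R X + t. Camera axes: x right, y down, z forward; pixel columns grow to the right and rows downward; lengths in mm; the calibration is good to about 2 mm. A picture is of the moment at which its call begins. camera_model takes no time and is no camera call.
- finish_job(): hands the job in; it is judged then, once.
The state is a dict: "clock": time; "joint_pos": joint angles; "joint_vel": joint speeds; "tau": joint torques, N m; "tcp_pos": TCP position; "tcp_rot": TCP orientation; "force": force on the tool from outside, world axes, zero at the start; "ft_torque": the same for the moment, N m; "width": finger opening in mm; "finger_force": force on a finger pad.
Only numpy, scipy, OpenCV 4.12 (cv2) and the standard library are available. Lean on these libraries where they do the work, as an engineer would, in place of code of your own. Each camera call takes 0.05 s, during which the arm holds its last target. There are 200 camera calls.

## Task

Push the carton of glued foam board along the rollers until it is fully home against the end stop of the press bay, without disturbing the other things on the table. Then start the press screw by its red crank handle: turn it backward (counter-clockwise from above) until you feel the screw drop into its thread, and then forward (clockwise) one full turn. Finish still gripping the red handle, holding the started screw still at that point; do not let go.

Things in the scene. Friction and masses are not known exactly. Their poses are not given: they have to be found in the camera images.
- station: Grey bench press, fixed to the table, yaw within 0.25 rad. Origin on the table below the screw axis; +y = push direction. Track of 12 rollers, tops 40 mm up, y -0.28 to 0.03, between aluminium guide rails (inner gap 96 mm, 6 mm thick, tops 58 mm). Blue column at x 0.063 to 0.097, |y| under 0.028, 162 mm tall. On the 12 mm base plate beyond the +x rail lie a foam cube and a tape roll
- stop (a point): Middle of the near face of the blue end stop that closes the bay, at y=+0.050 in the station's frame, 65 mm above the table (the stop's top is at 87 mm). The carton's +y end must touch this face
- boss (a point): Centre of the top of the blue threaded boss, on the screw axis, 160 mm above the table. Boss radius 31 mm; the arm to the column is 44 mm wide; undersides at 134 mm. The screw's steel pressure pad (radius 22 mm) hangs to 128 mm at depth 0, clear above the carton (100 mm)
- carton: Cardboard carton 90 mm (x) by 150 mm (y, along the track) by 46 mm high, with foam and plywood boards 80 x 136 mm on top, 60 mm high in all, 0.25 to 0.5 kg. Origin: centre of its underside, on the rollers. Starts between the guides at y -0.10 to -0.185 in the station's frame; fully home its origin is at y=-0.025 and its near (-y) end at y=-0.100
- screw (a joint): Screw depth, m, growing downward. Starts standing on the thread's top at 0 to 0.003. Turned backward it climbs slightly, then drops about 0.008 by its own weight (0.37 kg) to about 0.008. From there 0.008 deeper per forward turn: 0.016 after one turn. Stays where left. To drop, the hand must let it go down: straddle the handle loosely, or press down with a few N
- crank (a joint): Crank angle, rad, growing forward (clockwise from above). At 0 the crank points along the station's +x axis. Starts between 0.8 and 1.6; the thread's start (the drop) lies 0.3 to 2.1 rad backward of that, not known exactly. Turned forward before the drop it jams after 0.5 to 2.4 rad. Friction about 0.02 N m (0.5 N at the handle)
- hub (a point): Point on the screw axis at the top of the dark steel crank hub, 203 mm above the table at screw depth 0; moves down with the screw. The crank arm (16 mm wide, z 192 to 202 mm at depth 0) reaches out 51 mm from here
- handle: Red upright cylindrical crank grip, 18 mm in diameter, 40 mm tall, 40 mm from the screw axis. It revolves freely on its pin, so the hand need not turn as it goes round, but it does not slide on it. Origin: centre of its underside, 204 mm above the table at depth 0, 2 mm above the crank arm; goes down with the screw. Nothing else nearby is as high
- foam_cube: Bystander: white foam-board cube, 45 mm, on the press's base plate beyond the track; origin at the centre of its underside. Leave alone
- tape_roll: Bystander: orange ring of tape, 52 mm across, 18 mm high, on the press's base plate beyond the track; origin under its centre. Leave alone
- glue: Bystander: white glue bottle, 60 mm across, 150 mm tall, on the right; origin under its centre. Leave alone
- foam_block: Bystander: white foam-board block 60 x 110 x 50 mm on the left; origin under its centre. Leave alone
- foam_model: Bystander: white foam-board model, 70 x 70 x 30 mm with a smaller block on top, 65 mm tall in all, on the right near the robot; origin under its centre. Leave alone
- ruler: Bystander: purple ruler 40 x 200 x 4 mm lying on the left; origin under its centre. Leave alone
- brush: Bystander: green-handled brush lying on the right; origin under its middle. Leave alone

How it is judged:
By the outcome, as a careful person would: the job done as asked, in the order asked, and still so for the second after the job is handed in, while the arm keeps its last pose, push and grip.
It also fails if it takes over 72 s, if anything falls off the work surface, if the arm or the gripper's body presses on something with over 40 N, if the wrist force passes 120 N, or if a joint passes its speed limit or range.

## Working session

There is one attempt and no reset: what is moved stays moved. The work goes in short steps, Python scripts to look and compute and a shell command to move; the robot and the scene stay as the last step left them, time stands still between calls to the robot, and variables do not carry over. Pictures are saved under pics/ and viewed, at most 10 in all, crops included, and the job is handed in when it is done.

```bash
ls; mkdir -p pics; python3 - <<'E'
from rig import sensors, vision
import cv2,json
for n in("side","top"):
    cv2.imwrite(f"pics/{n}0.png",vision.capture(n)); print(n,vision.camera_model(n))
s=sensors.get_state(); print(s)
E
```

```text
pics
side {'fovy': 46.9137241455364, 'cx': 321.01735267509196, 'cy': 199.68848467019365, 'R': array([[ 0.96892572, -0.24726503, -0.00655342],
       [-0.14469042, -0.54509318, -0.82579544],
       [ 0.20061811,  0.80108266, -0.56393169]]), 't': array([-519.81448247,  197.03214548, 1158.57281832])}
top {'fovy': 42.59308295145171, 'cx': 324.18731045001, 'cy': 199.62763686887487, 'R': array([[ 0.01600097, -0.99975086, -0.01556227],
       [-0.98165425, -0.01274999, -0.19024293],
       [ 0.18999711,  0.01832084, -0.98161369]]), 't': array([   9.77275739,  548.75218185, 1569.9511444 ])}
{'clock': 0.1, 'joint_pos': array([ 1.16268912e+00,  3.78019974e-01,  7.97887572e-02,  1.27438209e+00,
       -1.40891727e-05,  1.46046958e+00]), 'joint_vel': array([ 0.00104879, -0.00207099,  0.00256555, -0.00118426,  0.00121046,
       -0.00116076]), 'tau': array([ 1.08154065e-03, -4.64694035e+01,  2.70582998e+01,  1.20064555e-02,
       -1.49682551e-04,  1.01286122e-05]), 'tcp_pos': array([168.47963558, 549.13937373, 214.84853815]), 'tcp_rot': array([[-9.55989993e-01,  2.93398417e-01, -7.08175526e-04],
       [ 2.93399213e-01,  9.55988547e-01, -1.67334474e-03],
       [ 1.86050994e-04, -1.80747897e-03, -9.99998349e-01]]), 'force': array([ 0.31197177, -1.66795461, -0.16577595]), 'ft_torque': array([0.00449643, 0.03669343, 0.01687317]), 'finger_force': 0.0, 'width': 85.2344244552143}
```

View pics/side0.png

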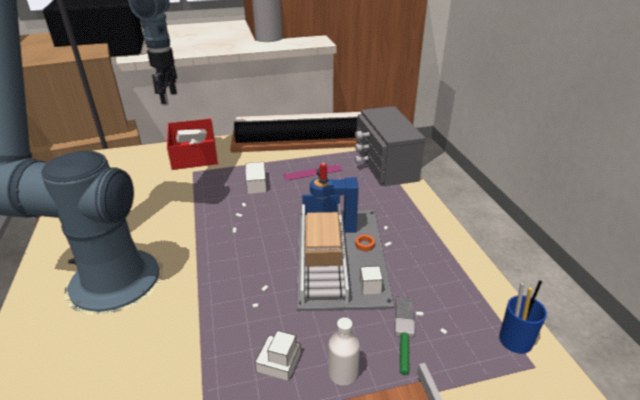

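View pics/top0.png

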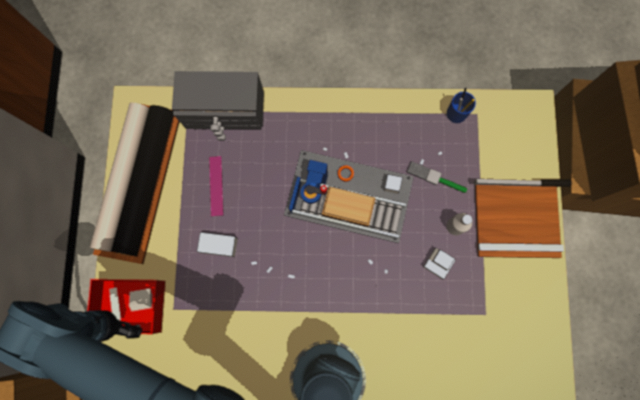

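The side picture shows the station at about (340,250), with the handle at (323,172). The top picture shows the station spanning (290–410, 152–240), the handle at about (324,188), and the carton at about (350,206). I'll enlarge both.

```bash
python3 - <<'E'
import cv2,numpy as np
a=cv2.imread("pics/top0.png")[140:250,270:420]; b=cv2.imread("pics/side0.png")[150:315,280:410]
a=cv2.resize(a,None,fx=5,fy=5,interpolation=cv2.INTER_CUBIC); b=cv2.resize(b,None,fx=3.6,fy=3.6,interpolation=cv2.INTER_CUBIC)
cv2.imwrite("pics/top0c.png",a);cv2.imwrite("pics/side0c.png",b)
E
cat > h.py <<'E'
import numpy as np
from rig import vision
def cam(n):
    m=vision.camera_model(n); f=200/np.tan(np.radians(m["fovy"]/2)); return f,m
def ray(n,u,v,z):
    f,m=cam(n); d=m["R"].T@np.array([(u-m["cx"])/f,(v-m["cy"])/f,1]); c=-m["R"].T@m["t"]
    return c+d*(z-c[2])/d[2]
def proj(n,X):
    f,m=cam(n); p=np.asarray(X)@m["R"].T+m["t"]; return np.c_[f*p[:,0]/p[:,2]+m["cx"],f*p[:,1]/p[:,2]+m["cy"]]
E
```

```text
(no output)
```

View pics/top0c.png

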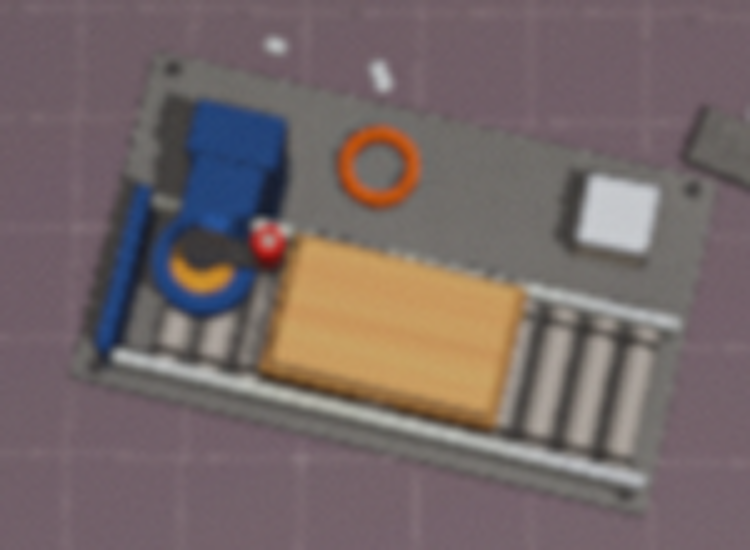

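View pics/side0c.png

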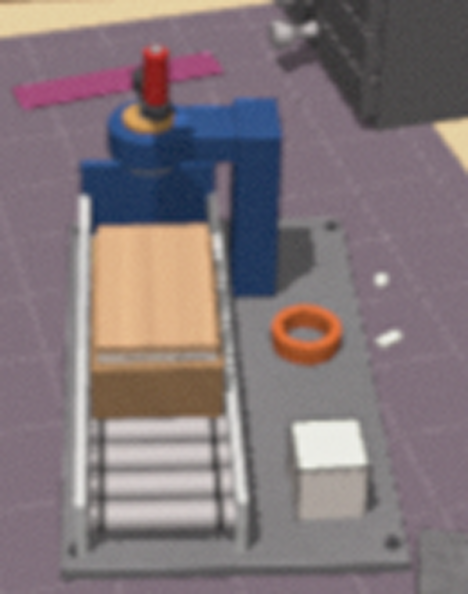

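The top crop shows these points:
- boss ring centre (203,262)
- column-top corners (197,100), (285,117), (275,165), (188,152)
- board corners (305,235), (523,290), (497,425), (265,372)
- right-hand rail ends (645,482) and (682,323)
- red handle top (267,240)

In the side crop the handle top is at (155,50) and the board's near-top corners are at about (93,352) and (219,352). Next I fit the poses.

```bash
cat > fit.py <<'E'
from h import *
from scipy.optimize import least_squares
T=lambda u,v:("top",u/5+270-.4,v/5+140-.4)
S=lambda u,v:("side",u/3.6+280-.36,v/3.6+150-.36)
def pts(p):
    x,y,w,cy,a=p
    L=[(0,0,160),(97,28,162),(97,-28,162),(63,-28,162),(63,28,162),(-51,-280,58),(51,-280,58)]
    L+=[(40,cy+68,100),(40,cy-68,100),(-40,cy-68,100),(-40,cy+68,100)]
    L+=[(40*np.cos(a),-40*np.sin(a),244)]
    t=np.array(L+[L[-1],(-40,cy-68,100),(40,cy-68,100)],float)
    c,s=np.cos(w),np.sin(w); R=np.array([[c,-s,0],[s,c,0],[0,0,1]])
    return t@R.T+[x,y,0]
obs=[T(203,262),T(197,100),T(285,117),T(275,165),T(188,152),T(645,482),T(682,323),T(305,235),T(523,290),T(497,425),T(265,372),T(267,238),S(155,50),S(93,352),S(219,352)]
def res(p):
    X=pts(p); return np.array([proj(o[0],X[i:i+1])[0]-o[1:] for i,o in enumerate(obs)]).ravel()
r=least_squares(res,[500,0,0,-130,1.2],loss="soft_l1")
print(r.x.round(3)); print(res(r.x).reshape(-1,2).round(1)); print(pts(r.x).round(1)[[0,11]])
for n,o in (("top",T(267,238)),("side",S(155,50))): print(ray(*o,244).round(1))
E
python3 fit.py
```

```text
Traceback (most recent call last):
  File "fit.py", line 16, in <module>
    r=least_squares(res,[500,0,0,-130,1.2],loss="soft_l1")
  File "fit.py", line 15, in res
    X=pts(p); return np.array([proj(o[0],X[i:i+1])[0]-o[1:] for i,o in enumerate(obs)]).ravel()
                               ~~~~^^^^^^^^^^^^^^^
  File "h.py", line 9, in proj
    f,m=cam(n); p=np.asarray(X)@m["R"].T+m["t"]; return np.c_[f*p[:,0]/p[:,2]+m["cx"],f*p[:,1]/p[:,2]+m["cy"]]
        ~~~^^^
  File "h.py", line 4, in cam
    m=vision.camera_model(n); f=200/np.tan(np.radians(m["fovy"]/2)); return f,m
ValueError: time passes only in moves, steps and waits
```

Too many model calls trip the rig, so I'll cache the camera model.

```bash
sed -i 's/^import numpy as np/import numpy as np, functools/; s/^def cam/@functools.cache\ndef cam/' h.py; python3 fit.py 2>&1 | tail -25
```

```text
[ 5.47916e+02  5.32980e+01 -2.15000e-01 -1.18095e+02 -2.02050e+01]
[[  1.4   0.8]
 [  1.    0.1]
 [  1.7   0.7]
 [  1.1   1.9]
 [  0.2   0.4]
 [ -1.8  -0.9]
 [ -2.7  -0.6]
 [  0.6   1.4]
 [  0.2   0.1]
 [ -0.2  -1.7]
 [  2.7  -1.1]
 [-25.4  -6.5]
 [ -0.3 -15.4]
 [  0.4  -0.8]
 [ -1.2  -1.7]]
[[547.9  53.3 160. ]
 [564.6  89.6 244. ]]
[546.9  18.1 244. ]
[545.2  11.  244. ]
```

```bash
sed -i 's/^r=.*/r=least_squares(res,[547,50,-.21,-118,1.2])/' fit.py; python3 fit.py
cat >> fit.py <<'E'
print("---free rail end, edge offset")
def res2(q):
    x=res(q[:5]).reshape(-1,2).copy(); x[5:7]=0; return x.ravel()
r=least_squares(res2,r.x,loss="soft_l1"); print(r.x.round(3)); print(res(r.x).reshape(-1,2).round(1)); print(pts(r.x).round(1)[[0,11]])
E
python3 fit.py | sed -n '/---/,$p'
```

```text
[ 5.48625e+02  5.43870e+01 -2.17000e-01 -1.18905e+02  1.41300e+00]
[[ 1.   0.6]
 [ 0.8 -0.2]
 [ 1.4  0.5]
 [ 0.8  1.7]
 [-0.1  0.2]
 [-2.3 -0.9]
 [-3.  -0.6]
 [ 0.5  1.2]
 [ 0.1  0.1]
 [-0.3 -1.7]
 [ 2.5 -1.2]
 [ 1.3  0.2]
 [ 0.1 -0.7]
 [ 0.4 -1. ]
 [-1.2 -1.8]]
[[548.6  54.4 160. ]
 [546.2  14.5 244. ]]
[546.9  18.1 244. ]
[545.2  11.  244. ]
---free rail end, edge offset
[ 5.49646e+02  5.69390e+01 -2.20000e-01 -1.22000e+02  1.42500e+00]
[[ 0.2  0.2]
 [ 0.  -0.5]
 [ 0.6  0.2]
 [-0.1  1.4]
 [-0.9 -0.2]
 [-3.2 -1.1]
 [-3.8 -0.7]
 [ 0.7  1.2]
 [ 0.3  0.1]
 [-0.2 -1.7]
 [ 2.7 -1.3]
 [ 0.4  0.1]
 [-0.  -1.2]
 [ 0.4 -0.9]
 [-1.2 -1.7]]
[[549.6  56.9 160. ]
 [546.7  17.  244. ]]
```

```bash
cat >> h.py <<'E'
O=np.array([549.,56.,0]);W=-0.219;RS=np.array([[np.cos(W),-np.sin(W),0],[np.sin(W),np.cos(W),0],[0,0,1]])
def st(x,y,z): return O+RS@np.array([x,y,z])
E
python3 - <<'E'
from h import *
p=np.array([168.7,549.7,215.7]);a=.2975
R=np.array([[-np.cos(a),np.sin(a),0],[np.sin(a),np.cos(a),0],[0,0,-1.]])
g=st(0,-235,82);print(g, st(0,-115,82))
for q in [(300,390,235),(400,200,235),(425,50,235),(450,-80,230),(g[0],g[1],200),(g[0],g[1],82)]:
    print(q,(R.T@(np.array(q)-p)).round(1))
E
```

```text
[ 497.94540008 -173.38706988   82.        ] [524.01583408 -56.25324696  82.        ]
(300, 390, 235) [-172.3 -114.2  -19.3]
(400, 200, 235) [-323.6 -266.5  -19.3]
(425, 50, 235) [-391.5 -402.6  -19.3]
(450, -80, 230) [-453.5 -519.6  -14.3]
(np.float64(497.9454000803443), np.float64(-173.38706987762822), 200) [-526.7 -594.8   15.7]
(np.float64(497.9454000803443), np.float64(-173.38706987762822), 82) [-526.7 -594.8  133.7]
```

The manual's scale: shifts go in m. Converting my numbers, -215 mm is -0.215, -90 mm is -0.09.

```bash
echo '[[0,0,0.15,-0.045,-0.03,-0.019,30],[0,0,0.3,-0.09,-0.06,-0.019,30],[0,0,0.45,-0.13,-0.087,-0.019,30],[0,0,0.6,-0.172,-0.114,-0.019,30],[0,0,0.75,-0.215,-0.157,-0.019,30],[0,0,0.9,-0.258,-0.2,-0.019,30],[0,0,1.05,-0.3,-0.243,-0.019,30],[0,0,1.2,-0.335,-0.29,-0.019,30],[0,0,1.35,-0.362,-0.345,-0.019,30],[0,0,1.49,-0.39,-0.4,-0.019,30]]' > mv.in && python3 -m jog mv.in 20
```

```text
clock: 1.35
tcp_pos: [424.0, 51.0, 234.4]
tcp_rot: [[0.22, 0.976, -0.0], [0.976, -0.22, 0.0], [0.0, -0.0, -1.0]]
force: [2.6, -0.6, -0.3]
width: 29.8
finger_force: 0.0
```

To row units: -203 mm is -0.203, 152 mm is 0.152.

```bash
echo '[[0,0,0,-0.055,0,0,30],[0,0,0,-0.11,0.02,0,30],[0,0,0,-0.15,0.06,0,30],[0,0,0,-0.19,0.105,0,30],[0,0,0,-0.203,0.121,0.04,30],[0,0,0,-0.203,0.121,0.09,30],[0,0,0,-0.203,0.121,0.13,30],[0,0,0,-0.203,0.121,0.152,30],[0,0,0,-0.203,0.121,0.152,30]]' > mv.in && python3 -m jog mv.in
python3 - <<'E'
from rig import sensors,vision
import cv2,numpy as np
a=vision.capture("top")[140:250,270:420]; b=vision.capture("side")[170:330,270:390]
a=cv2.resize(a,(600,440),interpolation=cv2.INTER_CUBIC); b=cv2.resize(b,(330,440),interpolation=cv2.INTER_CUBIC)
cv2.imwrite("pics/p1.png",cv2.resize(np.hstack([a,b]),(800,378)))
E
```

```text
clock: 2.48
tcp_pos: [496.4, -170.3, 80.5]
tcp_rot: [[0.215, 0.977, -0.005], [0.977, -0.215, 0.002], [0.001, -0.005, -1.0]]
force: [0.2, -0.5, -0.5]
width: 30.1
finger_force: 0.0
```

View pics/p1.png

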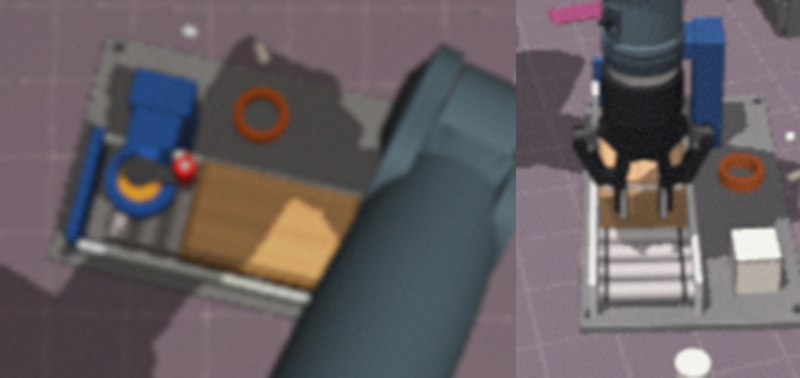

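The side view shows both fingers centred between the rails, just behind the carton's near end. Pushing gently.

To row units: 25 mm is 0.025, 8 mm is 0.008.

```bash
echo '[[0,0,0,0.008,0,0,30],[0,0,0,0.015,0,0,30],[0,0,0,0.02,0,0,30],[0,0,0,0.025,0,0,30],[0,0,0,0.03,0,0,30],[0,0,0,0.036,0,0,30],[0,0,0,0.042,0,0,30],[0,0,0,0.048,0,0,30],[0,0,0,0.054,0,0,30],[0,0,0,0.06,0,0,30]]' > mv.in && python3 -m jog mv.in; echo '[[0,0,0,0.006,0,0,30],[0,0,0,0.012,0,0,30],[0,0,0,0.018,0,0,30],[0,0,0,0.024,0,0,30],[0,0,0,0.029,0,0,30],[0,0,0,0.034,0,0,30],[0,0,0,0.038,0,0,30],[0,0,0,0.042,0,0,30],[0,0,0,0.045,0,0,30],[0,0,0,0.048,0,0,30]]' > mv.in && python3 -m jog mv.in
```

```text
clock: 3.82
tcp_pos: [511.7, -112.5, 82.7]
tcp_rot: [[0.215, 0.977, 0.0], [0.977, -0.215, -0.0], [-0.0, 0.0, -1.0]]
force: [-0.5, -1.3, 0.1]
width: 30.1
finger_force: 0.4
clock: 5.08
tcp_pos: [522.0, -65.8, 82.7]
tcp_rot: [[0.215, 0.977, 0.0], [0.977, -0.215, 0.0], [0.0, 0.0, -1.0]]
force: [-0.1, -0.4, 1.1]
width: 29.6
finger_force: 0.6
```

```bash
echo '[[0,0,0,0.002,0,0,30],[0,0,0,0.004,0,0,30],[0,0,0,0.006,0,0,30],[0,0,0,0.008,0,0,30],[0,0,0,0.008,0,0,30]]' > mv.in && python3 -m jog mv.in; echo '[[0,0,0,0.0015,0,0,30],[0,0,0,0.003,0,0,30],[0,0,0,0.003,0,0,30]]' > mv.in && python3 -m jog mv.in; echo '[[0,0,0,0.0015,0,0,30],[0,0,0,0.003,0,0,30],[0,0,0,0.003,0,0,30]]' > mv.in && python3 -m jog mv.in
```

```text
clock: 5.7
tcp_pos: [523.5, -57.8, 82.6]
tcp_rot: [[0.215, 0.977, -0.0], [0.977, -0.215, 0.0], [0.0, -0.0, -1.0]]
force: [0.5, 0.1, 1.4]
width: 30.2
finger_force: 0.3
clock: 6.08
tcp_pos: [524.2, -54.9, 82.6]
tcp_rot: [[0.215, 0.977, -0.0], [0.977, -0.215, 0.0], [0.0, -0.0, -1.0]]
force: [-0.2, -0.7, 0.7]
width: 29.9
finger_force: 0.3
clock: 6.45
tcp_pos: [524.8, -52.0, 82.6]
tcp_rot: [[0.215, 0.977, -0.0], [0.977, -0.215, 0.0], [0.0, -0.0, -1.0]]
force: [-0.5, 0.5, 0.4]
width: 30.4
finger_force: 0.2
```

```bash
for i in 1; do echo '[[0,0,0,0.001,0,0,30],[0,0,0,0.002,0,0,30],[0,0,0,0.002,0,0,30]]' > mv.in && python3 -m jog mv.in; done;  echo '[[0,0,0,0.001,0,0,30],[0,0,0,0.002,0,0,30],[0,0,0,0.002,0,0,30]]' > mv.in && python3 -m jog mv.in|grep -E "tcp_pos|force"; python3 - <<'E'
from rig import sensors,vision
import cv2,numpy as np
a=vision.capture("top")[140:250,270:420]; b=vision.capture("side")[150:310,270:390]
a=cv2.resize(a,(600,440),interpolation=cv2.INTER_CUBIC); b=cv2.resize(b,(330,440),interpolation=cv2.INTER_CUBIC)
cv2.imwrite("pics/p2.png",cv2.resize(np.hstack([a,b]),(800,378)))
E
```

```text
clock: 6.82
tcp_pos: [525.3, -50.2, 82.6]
tcp_rot: [[0.215, 0.977, -0.0], [0.977, -0.215, 0.0], [0.0, -0.0, -1.0]]
force: [-1.0, -0.8, 0.7]
width: 29.9
finger_force: 0.3
tcp_pos: [525.8, -48.2, 82.7]
force: [-0.8, -0.1, 0.8]
finger_force: 0.3
```

View pics/p2.png

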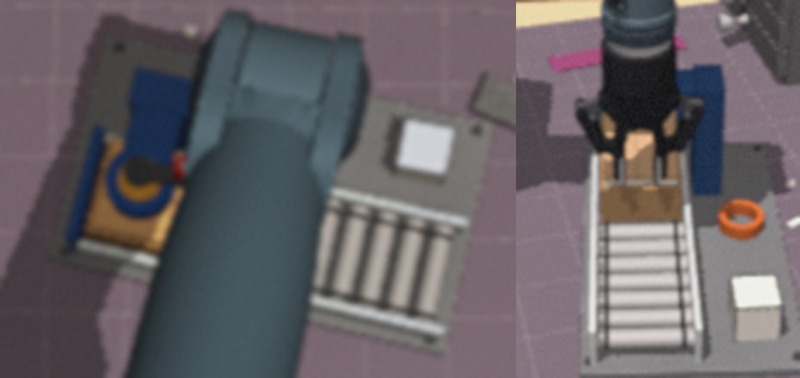

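The picture is ambiguous: the fingertips appear near the top edge of the brown face, so I'll check numerically and look closer.

```bash
python3 - <<'E'
from h import *
from rig import sensors
import cv2
s=sensors.get_state();t=s["tcp_pos"];print(t, RS.T@(t-O), s["force"])
y=(RS.T@(t-O))[1]
X=[st(20,y+11,62),st(20,y-11,62),st(45,y+11,86),st(45,y+11,40),st(-45,-100,86),st(-45,-100,40)]
P=proj("side",X);print(P.round(1), proj("top",[st(0,50,87),st(40,43,100),st(-40,43,100)]).round(1))
im=vision.capture("side")[180:270,280:370]
im=cv2.resize(im,None,fx=6,fy=6,interpolation=cv2.INTER_CUBIC)
for p in P: cv2.circle(im,(int((p[0]-280)*6+3),int((p[1]-180)*6+3)),3,(0,255,0),-1)
cv2.imwrite("pics/p3.png",im)
E
```

```text
[525.78512525 -48.20907323  82.68796341] [-2.05938547e-02 -1.06763575e+02  8.26879634e+01] [ 0.41135546 -0.39684168  0.68368745]
[[329.  234. ]
 [329.4 239.4]
 [338.7 226.5]
 [338.5 240.3]
 [303.8 228.3]
 [304.3 242.2]] [[296.  193.6]
 [301.1 180.9]
 [294.8 205.7]]
```

View pics/p3.png

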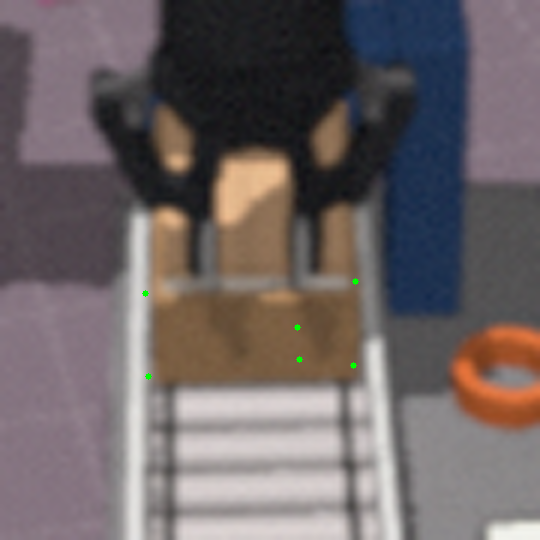

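```bash
python3 - <<'E'
from h import *
import cv2
for z in (60,70,80,90): print(z,proj("side",[st(20,-232+11,z),st(20,-232-11,z)]).round(0).tolist(),proj("side",[st(20,-107+11,z),st(20,-107-11,z)]).round(0).tolist())
im=cv2.imread("pics/p1.png")[:, 516:]; print(im.shape)
c=im[150:250,50:200]; cv2.imwrite("pics/p1c.png",cv2.resize(c,None,fx=4,fy=4,interpolation=cv2.INTER_CUBIC))
E
```

```text
60 [[331.0, 268.0], [332.0, 274.0]] [[329.0, 235.0], [329.0, 240.0]]
70 [[331.0, 264.0], [332.0, 271.0]] [[329.0, 232.0], [329.0, 237.0]]
80 [[331.0, 261.0], [332.0, 268.0]] [[329.0, 229.0], [329.0, 234.0]]
90 [[331.0, 258.0], [332.0, 264.0]] [[329.0, 226.0], [329.0, 231.0]]
(378, 284, 3)
```

View pics/p1c.png

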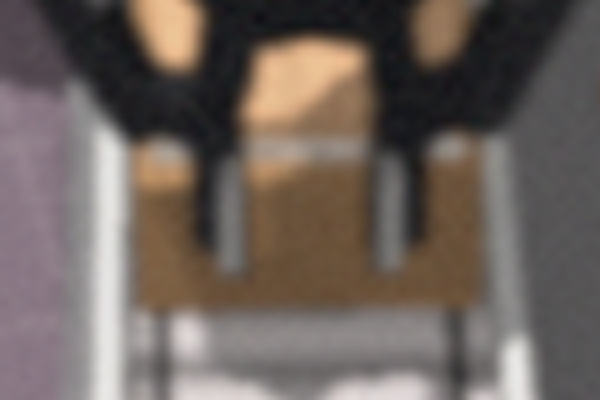

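Comparing the predicted and seen tip positions, the fingertips sit higher than nominal. They are probably over the cardboard ledge at 86 mm, pushing on the recessed boards. I'll back off, lower 17 mm and push on the cardboard itself.

```bash
echo '[[0,0,0,-0.012,0,-0.002,30],[0,0,0,-0.03,0,-0.002,30],[0,0,0,-0.035,0,0.008,30],[0,0,0,-0.035,0,0.017,30],[0,0,0,-0.035,0,0.017,30]]' > mv.in && python3 -m jog mv.in; echo '[[0,0,0,0.005,0,0,30],[0,0,0,0.01,0,0,30],[0,0,0,0.014,0,0,30],[0,0,0,0.018,0,0,30],[0,0,0,0.02,0,0,30],[0,0,0,0.022,0,0,30],[0,0,0,0.022,0,0,30]]' > mv.in && python3 -m jog mv.in;  echo '[[0,0,0,0.001,0,0,30],[0,0,0,0.002,0,0,30],[0,0,0,0.003,0,0,30],[0,0,0,0.003,0,0,30]]' > mv.in && python3 -m jog mv.in| grep -E "tcp_pos|force"
```

```text
clock: 7.98
tcp_pos: [516.9, -82.1, 64.3]
tcp_rot: [[0.215, 0.977, -0.003], [0.977, -0.215, 0.001], [0.001, -0.003, -1.0]]
force: [0.4, 0.2, 0.2]
width: 30.1
finger_force: 0.0
clock: 8.85
tcp_pos: [523.0, -61.0, 65.7]
tcp_rot: [[0.215, 0.977, -0.0], [0.977, -0.215, 0.0], [0.0, -0.0, -1.0]]
force: [0.4, 0.5, -0.2]
width: 30.1
finger_force: 0.0
tcp_pos: [523.6, -58.0, 65.7]
force: [-0.4, 0.2, -0.1]
finger_force: 0.0
```

```bash
python3 - <<'E'
from h import *
from rig import sensors
import cv2
s=sensors.get_state();print(RS.T@(s["tcp_pos"]-O), s["force"])
im=cv2.resize(vision.capture("side")[180:270,280:370],None,fx=6,fy=6,interpolation=cv2.INTER_CUBIC)
cv2.imwrite("pics/p4.png",im)
E
```

```text
[ 1.05210076e-02 -1.16827855e+02  6.57050756e+01] [-0.44489316  0.19104788 -0.09399278]
```

View pics/p4.png

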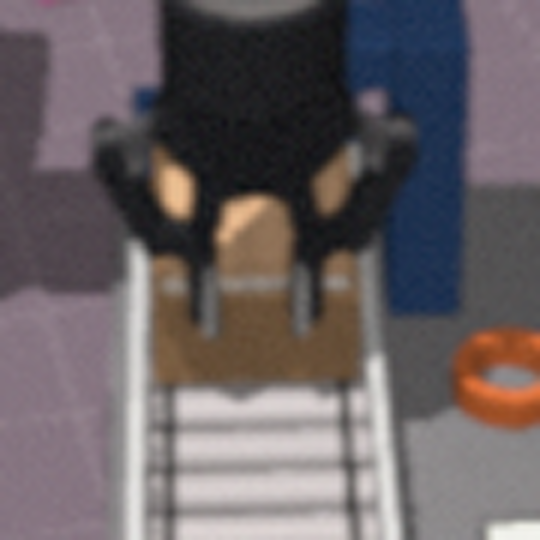

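Now the fingers are in front of the cardboard face (tips at about (205,335) and (300,335)). I'll push until the wrist force rises.

```bash
for i in 1; do echo '[[0,0,0,0.002,0,0,30],[0,0,0,0.004,0,0,30],[0,0,0,0.006,0,0,30],[0,0,0,0.006,0,0,30]]' > mv.in && python3 -m jog mv.in| grep -E "tcp_pos|force"; done; echo '[[0,0,0,0.001,0,0,30],[0,0,0,0.002,0,0,30],[0,0,0,0.003,0,0,30],[0,0,0,0.003,0,0,30]]' > mv.in && python3 -m jog mv.in| grep -E "tcp_pos|force"; echo '[[0,0,0,0.001,0,0,30],[0,0,0,0.002,0,0,30],[0,0,0,0.002,0,0,30]]' > mv.in && python3 -m jog mv.in| grep -E "tcp_pos|force"; echo '[[0,0,0,0.001,0,0,30],[0,0,0,0.002,0,0,30],[0,0,0,0.002,0,0,30]]' > mv.in && python3 -m jog mv.in| grep -E "tcp_pos|force"
```

```text
tcp_pos: [525.0, -52.0, 65.7]
force: [-1.0, -0.1, 1.8]
finger_force: 0.0
tcp_pos: [526.0, -50.9, 65.8]
force: [1.0, -6.0, -1.2]
finger_force: 2.8
tcp_pos: [526.0, -50.8, 65.8]
force: [-0.4, -10.2, -0.2]
finger_force: 5.3
tcp_pos: [526.0, -50.7, 65.9]
force: [-2.7, -16.0, -0.9]
finger_force: 7.9
```

The carton stalls solidly (16 N, no motion) with the finger faces at about station y -0.100, so it is home. I'll retreat, rise and go above the handle.

To row units: -220 mm is -0.22, -40 mm is -0.04.

```bash
echo '[[0,0,0,-0.006,0,0,30],[0,0,0,-0.015,0,0,30],[0,0,0,-0.04,0,0,30],[0,0,0,-0.05,0,-0.05,30],[0,0,0,-0.05,0,-0.11,30],[0,0,0,-0.05,0,-0.17,30],[0,0,0,-0.05,0,-0.22,40],[0,0,0,-0.05,0,-0.22,40]]' > mv.in && python3 -m jog mv.in; python3 - <<'E'
from h import *
from rig import sensors
s=sensors.get_state();print(RS.T@(s["tcp_pos"]-O))
import cv2
im=vision.capture("top"); cv2.imwrite("pics/t5.png",im); cv2.imwrite("pics/s5.png",vision.capture("side"))
for n in("top","side"):
    im=cv2.imread(f"pics/{n[0]}5.png").astype(int); m=(im[...,2]>110)&(im[...,1]<60)&(im[...,0]<60); m[:150]=0; m[260:]=0; m[:,:285]=0; m[:,340:]=0
    v,u=np.nonzero(m); print(n,len(u), (u.mean(),v.mean(),v.min(),v.max()) if len(u) else "")
    im=cv2.imread(f"pics/{n}0.png").astype(int); m=(im[...,2]>110)&(im[...,1]<60)&(im[...,0]<60); m[:150]=0; m[260:]=0; m[:,:285]=0; m[:,340:]=0
    v,u=np.nonzero(m); print(n,"first",len(u), u.mean(),v.mean(),v.min(),v.max())
print(proj("side",[st(6,-39.6,204),st(6,-39.6,224),st(6,-39.6,244)]),proj("top",[st(6,-39.6,244),st(6,-39.6,224)]))
E
```

```text
clock: 12.15
tcp_pos: [518.1, -94.7, 290.3]
tcp_rot: [[0.215, 0.977, 0.009], [0.977, -0.215, -0.002], [0.0, 0.009, -1.0]]
force: [0.1, -0.1, -0.0]
width: 40.3
finger_force: 0.0
[   2.55755702 -153.77547024  290.27200251]
top 21 (np.float64(329.6666666666667), np.float64(181.38095238095238), np.int64(170), np.int64(190))
top first 17 323.1764705882353 189.52941176470588 187 191
side 65 (np.float64(323.2153846153846), np.float64(171.06153846153848), np.int64(164), np.int64(178))
side first 79 322.55696202531647 171.51898734177215 165 178
[[322.66220202 176.28139081]
 [322.6259499  169.46011856]
 [322.5889826  162.50427616]] [[323.71442763 187.43023662]
 [323.83062803 188.93737285]]
```

```bash
python3 - <<'E'
from h import *
from rig import sensors
a=ray("top",323.2,189.5,235);b=ray("side",322.6,171.5,223);print(a,b,RS.T@(a-O),RS.T@(b-O))
s=sensors.get_state();print(s["tcp_pos"],RS.T@(s["tcp_pos"]-O))
E
```

```text
[542.24549486  17.57254422 235.        ] [544.11669448   8.0457926  223.        ] [  1.75532867 -38.97706401 235.        ] [  5.6515563 -47.8697461 223.       ]
[515.85847429 -94.08699343 285.63412167] [ 2.56995443e-01 -1.53702311e+02  2.85634122e+02]
```

To row units: 113 mm is 0.113, 40 mm is 0.04.

```bash
echo '[[0,0,0,0.04,0.002,0,40],[0,0,0,0.08,0.004,0,40],[0,0,0,0.113,0.004,0,40],[0,0,0,0.113,0.004,0.01,40],[0,0,0,0.113,0.004,0.02,40],[0,0,0,0.113,0.004,0.03,40],[0,0,0,0.113,0.004,0.04,40],[0,0,0,0.113,0.004,0.048,40],[0,0,0,0.113,0.004,0.052,40],[0,0,0,0.113,0.004,0.052,40]]' > mv.in && python3 -m jog mv.in; python3 - <<'E'
from h import *
from rig import sensors
import cv2
im=vision.capture("side")[130:220,270:370]; im=cv2.resize(im,None,fx=6,fy=6,interpolation=cv2.INTER_CUBIC); cv2.imwrite("pics/p6.png",im)
E
```

```text
clock: 13.5
tcp_pos: [543.8, 15.2, 233.5]
tcp_rot: [[0.215, 0.977, -0.0], [0.977, -0.215, 0.0], [0.0, -0.0, -1.0]]
force: [-0.2, -0.5, -0.7]
width: 40.0
finger_force: 0.0
```

View pics/p6.png

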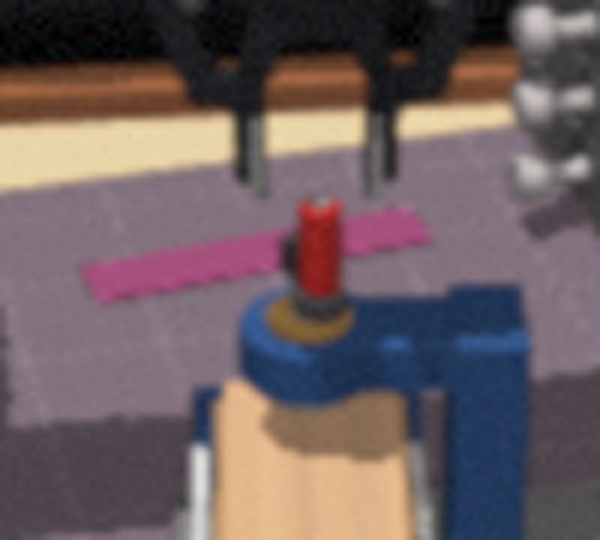

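The picture shows the open fingers centred over the red handle. The tips are at about (262,195) and (372,195), still roughly 5 mm above its top at (320,205), so they really do sit higher than nominal. I'll lower 22 mm and grip.

```bash
echo '[[0,0,0,0,0,0.006,40],[0,0,0,0,0,0.012,40],[0,0,0,0,0,0.018,40],[0,0,0,0,0,0.022,40],[0,0,0,0,0,0.022,40]]' > mv.in && python3 -m jog mv.in | grep -E "tcp_pos|force"; echo '[[0,0,0,0,0,0,26],[0,0,0,0,0,0,22],[0,0,0,0,0,0,20],[0,0,0,0,0,0,12],[0,0,0,0,0,0,12],[0,0,0,0,0,0,12]]' > mv.in && python3 -m jog mv.in 20
```

```text
tcp_pos: [543.6, 15.3, 211.2]
force: [-0.5, -1.0, 0.1]
finger_force: 0.0
clock: 14.92
tcp_pos: [544.1, 15.2, 212.0]
tcp_rot: [[0.215, 0.977, 0.001], [0.977, -0.215, 0.0], [0.0, 0.001, -1.0]]
force: [-0.3, -0.7, 2.4]
width: 16.6
finger_force: 20.5
```

```bash
python3 - <<'E'
from h import *
import cv2
im=vision.capture("side"); cv2.imwrite("pics/s7.png",im)
for v in range(150,190,2):
    print(v," ".join("R%02d"%(p[2]//10) if p[2]>p[1]*1.7+20 and p[2]>p[0]*1.5+20 else "%3d"%(p.sum()//3) for p in im[v,306:342].astype(int)))
E
```

```text
150  28  28  30  36  39  47  42  40  25  26  24  44 106 165 201 204 202 202 204 199 158  89  33  22  23  23  29  27  28  20  26  21  25  27  53 108
152  42  23  26  32  31  32  32  36  23  28  21  61 130 181 203 204 206 203 205 200 164  87  35  24  26  23  22  24  22  25  23  26  23  47  90 131
154 111  60  33  28  29  24  29  28  31  30  24  49 108 165 193 194 185 177 174 154 111  58  28  22  27  25  22  29  39  39  39  42  63  92 117 123
156 179 142 114 121 120 105  82  56  38  27  28  34  60  95 125 127 124 128 122 102  63  32  32  27  27  32  66  93 110 114 113 112 118 124 125 127
158 129 130 131 127 125 125 121  98  54  35  57  75  76  97 120 123 125 125 120 104  83  90  88  55  32  65 103 123 128 125 128 126 124 123 126 125
160 124 128 130 134 128 123 122  99  56  39  65  91  91 100 117 128 129 124 120 102  82  96  95  67  45  76 110 122 123 122 123 124 126 123 124 123
162 126 127 129 129 130 125 123 107  68  47  75 103  98 100 110 109 114 117 115  98  80  96  95  64  41  78 111 123 123 123 124 122 123 121 126 123
164 126 126 123 125 128 129 125 103  68  46  75 103 100  80 R12 
[... 1159 characters left out ...]
 106 114 107  87  62  61  64  70  68  63  57  56  61  73  66  66  68  63  62  63  60  64  61  63  61  62  60
182 121 125 124 118 111 100  89  84  91  96  98  93  85  63  56  53  54  52  49  54  64  82  80  65  56  58  57  57  51  56  56  55  54  54  54  57
184 126 123 123 109  98  95  94  82  76  81  91  94  94  91  88  87  84  84  84  86  86  82  69  60  59  58  60  56  57  52  58  54  55  59  54  54
186 126 125 122 103  82  86  91  90  80  72  71  76  78  85  85  89  87  83  81  74  70  62  53  61  56  60  57  60  60  58  57  57  59  55  55  56
188 123 123 121 102  70  61  63  76  82  89  89  86  84  87  90  77  69  62  57  59  60  58  59  57  57  55  59  59  58  59  58  56  54  56  57  58
```

The pads overlap the upper 17 mm or so of the handle (pad ends at row 170, handle rows 164–179). I'll regrip 8 mm lower.

The manual's scale: shifts go in m. Converting my numbers, 8 mm is 0.008, 4 mm is 0.004.

```bash
echo '[[0,0,0,0,0,0,26],[0,0,0,0,0,0,26],[0,0,0,0,0,0,26],[0,0,0,0,0,0.004,26],[0,0,0,0,0,0.008,26],[0,0,0,0,0,0.008,20],[0,0,0,0,0,0.008,12],[0,0,0,0,0,0.008,12],[0,0,0,0,0,0.008,12]]' > mv.in && python3 -m jog mv.in 25; echo '[[0,0,0,0,0,0.001,12],[0,0,0,0,0,0.0015,12],[0,0,0,0,0,0.0015,12]]' > mv.in && python3 -m jog mv.in | grep -E "tcp_pos|force"; python3 - <<'E'
import numpy as np
a0=1.44
for d in np.arange(.15,2.2,.15):
    a=a0-d; print(round(d,2), "dx %.1f dy %.1f"%(-40*(np.sin(a)-np.sin(a0)),40*(np.cos(a)-np.cos(a0))))
E
```

```text
clock: 16.1
tcp_pos: [543.7, 15.2, 203.5]
tcp_rot: [[0.215, 0.977, -0.0], [0.977, -0.215, 0.0], [0.0, -0.0, -1.0]]
force: [0.4, 0.3, -2.3]
width: 16.9
finger_force: 25.6
tcp_pos: [544.3, 15.2, 202.9]
force: [-0.5, -0.4, 4.8]
finger_force: 26.2
0.15 dx 1.2 dy 5.9
0.3 dx 3.3 dy 11.5
0.45 dx 6.2 dy 16.7
0.6 dx 9.9 dy 21.5
0.75 dx 14.2 dy 25.6
0.9 dx 19.1 dy 29.1
1.05 dx 24.5 dy 31.8
1.2 dx 30.2 dy 33.6
1.35 dx 36.1 dy 34.6
1.5 dx 42.1 dy 34.7
1.65 dx 48.0 dy 33.9
1.8 dx 53.7 dy 32.2
1.95 dx 59.2 dy 29.7
2.1 dx 64.2 dy 26.4
```

To row units: 11.5 mm is 0.0115, 8.7 mm is 0.0087.

```bash
echo '[[0,0,0,0.0005,0.003,0,12],[0,0,0,0.0012,0.0059,0,12],[0,0,0,0.0022,0.0087,0,12],[0,0,0,0.0033,0.0115,0,12],[0,0,0,0.0033,0.0115,0,12]]' > mv.in && python3 -m jog mv.in | grep -E "tcp_pos|force|width"; echo '[[0,0,0,0.0014,0.0026,0,12],[0,0,0,0.0029,0.0052,0,12],[0,0,0,0.0029,0.0052,0,12]]' > mv.in && python3 -m jog mv.in | grep -E "tcp_pos|force"
```

```text
tcp_pos: [555.9, 15.3, 202.8]
force: [-1.9, -1.9, 6.7]
width: 16.9
finger_force: 26.5
tcp_pos: [562.4, 16.9, 203.3]
force: [-1.4, -2.7, 7.2]
finger_force: 26.5
```

To row units: 4.8 mm is 0.0048, 3.7 mm is 0.0037.

```bash
echo '[[0,0,0,0.0018,0.0025,0,12],[0,0,0,0.0037,0.0048,0,12],[0,0,0,0.0037,0.0048,0,12]]' > mv.in && python3 -m jog mv.in | grep -E "tcp_pos|force"; echo '[[0,0,0,0.0021,0.0021,0,12],[0,0,0,0.0043,0.0041,0,12],[0,0,0,0.0043,0.0041,0,12]]' > mv.in && python3 -m jog mv.in | grep -E "tcp_pos|force"; echo '[[0,0,0,0.0024,0.0018,0,12],[0,0,0,0.0049,0.0035,0,12],[0,0,0,0.0049,0.0035,0,12]]' > mv.in && python3 -m jog mv.in | grep -E "tcp_pos|force"
```

```text
tcp_pos: [567.9, 19.2, 203.3]
force: [-1.2, -3.0, 7.4]
finger_force: 26.6
tcp_pos: [573.5, 22.6, 203.6]
force: [0.1, -3.1, 8.0]
finger_force: 26.6
tcp_pos: [578.0, 26.5, 203.6]
force: [-1.4, -3.0, 9.1]
finger_force: 26.7
```

To row units: 5.4 mm is 0.0054, 2.7 mm is 0.0027.

```bash
echo '[[0,0,0,0.0026,0.0014,0,12],[0,0,0,0.0054,0.0027,0,12],[0,0,0,0.0054,0.0027,0,12]]' > mv.in && python3 -m jog mv.in | grep -E "tcp_pos|force"; echo '[[0,0,0,0.0028,0.001,0,12],[0,0,0,0.0057,0.0018,0,12],[0,0,0,0.0057,0.0018,0,12]]' > mv.in && python3 -m jog mv.in | grep -E "tcp_pos|force"; echo '[[0,0,0,0.0029,0.0006,0,12],[0,0,0,0.0059,0.001,0,12],[0,0,0,0.0059,0.001,0,12]]' > mv.in && python3 -m jog mv.in | grep -E "tcp_pos|force"
```

```text
tcp_pos: [582.2, 31.3, 204.0]
force: [-0.6, -3.1, 9.8]
finger_force: 26.7
tcp_pos: [585.4, 36.5, 204.0]
force: [0.6, -2.7, 10.1]
finger_force: 26.7
tcp_pos: [587.8, 42.2, 204.3]
force: [0.6, -1.9, 10.6]
finger_force: 26.8
```

To row units: 6 mm is 0.006, 3 mm is 0.003.

```bash
echo '[[0,0,0,0.003,0,0,12],[0,0,0,0.006,0,0,12],[0,0,0,0.006,0,0,12]]' > mv.in && python3 -m jog mv.in | grep -E "tcp_pos|force"; echo '[[0,0,0,0.003,-0.0004,0,12],[0,0,0,0.0059,-0.0008,0,12],[0,0,0,0.0059,-0.0008,0,12]]' > mv.in && python3 -m jog mv.in | grep -E "tcp_pos|force"; echo '[[0,0,0,0.0029,-0.0008,0,12],[0,0,0,0.0057,-0.0017,0,12],[0,0,0,0.0057,-0.0017,0,12]]' > mv.in && python3 -m jog mv.in | grep -E "tcp_pos|force"
```

```text
tcp_pos: [589.1, 49.7, 201.4]
force: [7.4, 0.4, -4.5]
finger_force: 25.4
tcp_pos: [589.4, 55.9, 201.2]
force: [6.6, 0.3, -3.7]
finger_force: 25.4
tcp_pos: [588.7, 62.2, 201.2]
force: [6.4, 1.6, -3.3]
finger_force: 25.4
```

The screw dropped between 1.35 and 1.5 rad back: Fz flipped from +10.6 to -4.5. I'll follow it down until it seats.

To row units: 3 mm is 0.003, 1.5 mm is 0.0015.

```bash
echo '[[0,0,0,0,0,0.0015,12],[0,0,0,0,0,0.003,12],[0,0,0,0,0,0.003,12]]' > mv.in && python3 -m jog mv.in | grep -E "tcp_pos|force"; echo '[[0,0,0,0,0,0.001,12],[0,0,0,0,0,0.002,12],[0,0,0,0,0,0.002,12]]' > mv.in && python3 -m jog mv.in | grep -E "tcp_pos|force"; echo '[[0,0,0,0,0,0.001,12],[0,0,0,0,0,0.0015,12],[0,0,0,0,0,0.0015,12]]' > mv.in && python3 -m jog mv.in | grep -E "tcp_pos|force"
```

```text
tcp_pos: [588.8, 62.1, 198.2]
force: [5.8, 1.1, -2.3]
finger_force: 25.5
tcp_pos: [588.8, 61.9, 197.6]
force: [5.7, 2.3, 2.8]
finger_force: 26.0
tcp_pos: [589.0, 61.9, 197.2]
force: [3.2, 1.9, 6.4]
finger_force: 26.5
```

```bash
cat > circ.py <<'E'
from h import *
from scipy.optimize import least_squares
P=np.array([(544.3,15.2),(555.9,15.3),(562.4,16.9),(567.9,19.2),(573.5,22.6),(578,26.5),(582.2,31.3),(585.4,36.5),(587.8,42.2),(589.1,49.7),(589.4,55.9),(588.7,62.2),(588.9,61.9)])
r=least_squares(lambda q:np.hypot(*(P-q[:2]).T)-q[2],[549,56,40]);print(r.x,r.fun.round(2))
r4=least_squares(lambda q:np.hypot(*(P-q[:2]).T)-40,[549,56]);print(r4.x,r4.fun.round(2))
c=r4.x
S=(P-c)@RS[:2,:2]; a=np.arctan2(-S[:,1],S[:,0]); print(a.round(3))
E
python3 circ.py
```

```text
[550.05545134  54.33041615  39.47751685] [ 0.07 -0.01 -0.06 -0.07 -0.03 -0.04  0.07  0.11  0.17 -0.16 -0.1  -0.04
  0.1 ]
[549.57881951  54.71134573] [-0.14 -0.08 -0.07 -0.04  0.04  0.05  0.15  0.18  0.22 -0.16 -0.16 -0.17
 -0.03]
[ 1.485  1.193  1.025  0.875  0.712  0.563  0.403  0.251  0.097 -0.093
 -0.249 -0.408 -0.4  ]
```

```bash
python3 - <<'E'
import numpy as np
a0=-.40;h=6.66/30
for g in range(3):
    b=a0+g*10*h
    print([[round(-40*(np.sin(b+i*h)-np.sin(b)),1),round(40*(np.cos(b+i*h)-np.cos(b)),1),round(1.273*i*h,2)] for i in range(1,11)])
E
```

```text
[[np.float64(-8.5), np.float64(2.5), 0.28], [np.float64(-17.3), np.float64(3.1), 0.57], [np.float64(-26.1), np.float64(1.8), 0.85], [np.float64(-34.3), np.float64(-1.5), 1.13], [np.float64(-41.7), np.float64(-6.5), 1.41], [np.float64(-47.7), np.float64(-13.0), 1.7], [np.float64(-52.2), np.float64(-20.6), 1.98], [np.float64(-54.8), np.float64(-29.1), 2.26], [np.float64(-55.6), np.float64(-37.9), 2.54], [np.float64(-54.3), np.float64(-46.7), 2.83]]
[[np.float64(3.1), np.float64(-8.3), 0.28], [np.float64(8.0), np.float64(-15.7), 0.57], [np.float64(14.4), np.float64(-21.8), 0.85], [np.float64(22.0), np.float64(-26.4), 1.13], [np.float64(30.4), np.float64(-29.2), 1.41], [np.float64(39.2), np.float64(-30.1), 1.7], [np.float64(48.0), np.float64(-29.1), 1.98], [np.float64(56.3), np.float64(-26.1), 2.26], [np.float64(63.8), np.float64(-21.3), 2.54], [np.float64(70.1), np.float64(-15.0), 2.83]]
[[np.float64(4.7), np.float64(7.5), 0.28], [np.float64(7.7), np.float64(15.9), 0.57], [np.float64(8.7), np.float64(24.7), 0.85], [np.float64(7.8), np.float64(33.5), 1.13], [np.float64(4.9), np.float64(41.9), 1.41], [np.float64(0.3), np.float64(49.4), 1.7], [np.float64(-5.9), np.float64(55.8), 1.98], [np.float64(-13.3), np.float64(60.6), 2.26], [np.float64(-21.6), np.float64(63.7), 2.54], [np.float64(-30.4), np.float64(64.9), 2.83]]
```

To row units: -34.3 mm is -0.0343, -30.3 mm is -0.0303.

```bash
echo '[[0,0,0,-0.0042,0.0014,0.0001,12],[0,0,0,-0.0085,0.0025,0.0003,12],[0,0,0,-0.0129,0.003,0.0004,12],[0,0,0,-0.0173,0.0031,0.0006,12],[0,0,0,-0.0217,0.0027,0.0007,12],[0,0,0,-0.0261,0.0018,0.00085,12],[0,0,0,-0.0303,0.0004,0.001,12],[0,0,0,-0.0343,-0.0015,0.0011,12],[0,0,0,-0.0343,-0.0015,0.0011,12]]' > mv.in && python3 -m jog mv.in 25
```

```text
clock: 23.1
tcp_pos: [578.0, 26.6, 194.9]
tcp_rot: [[0.216, 0.976, 0.0], [0.976, -0.216, -0.002], [-0.002, 0.001, -1.0]]
force: [1.7, -3.6, 7.0]
width: 16.9
finger_force: 26.5
```

```bash
python3 - <<'E'
import numpy as np
h=5.772/27
for g in range(3):
    b=.488+g*9*h
    print(" ".join("%.1f,%.1f,%.1f;"%(-40*(np.sin(b+i*h)-np.sin(b)),40*(np.cos(b+i*h)-np.cos(b)),1.273*i*h) for i in range(1,10)))
E
```

```text
-7.1,-4.8,0.3; -13.0,-11.0,0.5; -17.4,-18.2,0.8; -20.2,-26.3,1.1; -21.2,-34.8,1.4; -20.4,-43.3,1.6; -17.9,-51.4,1.9; -13.6,-58.8,2.2; -7.9,-65.1,2.4;
6.9,-5.0,0.3; 14.8,-8.4,0.5; 23.1,-10.0,0.8; 31.7,-9.9,1.1; 40.0,-7.9,1.4; 47.7,-4.2,1.6; 54.4,1.0,1.9; 59.9,7.6,2.2; 63.9,15.1,2.4;
2.3,8.2,0.3; 2.7,16.7,0.5; 1.4,25.2,0.8; -1.7,33.1,1.1; -6.4,40.2,1.4; -12.5,46.2,1.6; -19.8,50.7,1.9; -27.8,53.6,2.2; -36.3,54.7,2.4;
```

To row units: -65.1 mm is -0.0651, -58.8 mm is -0.0588.

```bash
echo '[[0,0,0,-0.0071,-0.0048,0.0003,12],[0,0,0,-0.013,-0.011,0.0005,12],[0,0,0,-0.0174,-0.0182,0.0008,12],[0,0,0,-0.0202,-0.0263,0.0011,12],[0,0,0,-0.0212,-0.0348,0.0014,12],[0,0,0,-0.0204,-0.0433,0.0016,12],[0,0,0,-0.0179,-0.0514,0.0019,12],[0,0,0,-0.0136,-0.0588,0.0022,12],[0,0,0,-0.0079,-0.0651,0.0024,12],[0,0,0,-0.0079,-0.0651,0.0024,12]]' > mv.in && python3 -m jog mv.in
```

```text
clock: 24.35
tcp_pos: [513.9, 36.1, 192.6]
tcp_rot: [[0.214, 0.977, 0.003], [0.977, -0.214, 0.005], [0.005, 0.002, -1.0]]
force: [6.0, 6.7, 4.3]
width: 16.9
finger_force: 26.9
```

To row units: -5 mm is -0.005, 63.9 mm is 0.0639.

```bash
echo '[[0,0,0,0.0069,-0.005,0.0003,12],[0,0,0,0.0148,-0.0084,0.0005,12],[0,0,0,0.0231,-0.01,0.0008,12],[0,0,0,0.0317,-0.0099,0.0011,12],[0,0,0,0.04,-0.0079,0.0014,12],[0,0,0,0.0477,-0.0042,0.0016,12],[0,0,0,0.0544,0.001,0.0019,12],[0,0,0,0.0599,0.0076,0.0022,12],[0,0,0,0.0639,0.0151,0.0024,12],[0,0,0,0.0639,0.0151,0.0024,12]]' > mv.in && python3 -m jog mv.in
```

```text
clock: 25.6
tcp_pos: [532.5, 92.7, 187.1]
tcp_rot: [[0.215, 0.976, -0.017], [0.977, -0.215, -0.0], [-0.004, -0.017, -1.0]]
force: [-10.4, 0.1, 1.9]
width: 16.7
finger_force: 27.7
```

```bash
echo '[[0,0,0,0,0,0,12],[0,0,0,0,0,0,12]]' > mv.in && python3 -m jog mv.in; python3 - <<'E'
from rig import sensors,vision
import cv2
s=sensors.get_state();print(s["joint_pos"],s["ft_torque"])
im=vision.capture("side")
for v in range(150,192,2):
    print(v," ".join("R%02d"%(p[2]//10) if p[2]>p[1]*1.7+20 and p[2]>p[0]*1.5+20 else "%3d"%(p.sum()//3) for p in im[v,296:332].astype(int)))
E
```

```text
clock: 25.85
tcp_pos: [535.6, 93.9, 185.9]
tcp_rot: [[0.215, 0.977, -0.012], [0.977, -0.215, 0.002], [-0.001, -0.012, -1.0]]
force: [-4.0, 4.7, -11.8]
width: 16.7
finger_force: 26.4
[ 0.05531558  0.33461222 -0.05846076  1.18994885  0.00263207  1.84256749] [0.87541262 0.70002277 0.00183395]
150 170 141 105  90  93  87  67  43  27  28  27  34  89 154 190 197 201 202 198 155  78  29  25  25  28  51  80 102 113 106 120 158 188 202 202 202
152 201 201 198 200 201 196 184 146  89  38  35  57  96 158 197 203 203 203 194 158  89  65  42  35  79 145 190 204 201 203 199 201 204 201 199 199
154 202 202 203 202 201 201 201 170 106  49  67 101 123 158 187 192 183 189 188 151 108  99  72  52  92 149 173 177 171 167 159 161 154 152 142 138
156 202 203 200 199 199 199 195 161 102  52  72 100  99  90  92 100 104  99  89  81  91  99  72  44  60  98 122 124 125 123 124 129 130 124 124 122
158 153 155 149 145 140 138 127 110  73  48  76 106  92  67 R11 R14 R16 R15 R13 R09  88 101  74  43  65 101 120 121 122 123 123 124 128 129 125 124
160 118 124 121 123 124 117 120 105  79  46  73 100  92  66 R11 R13 R
[... 1598 characters left out ...]
 123 121 124 119 119 109  98  95 114 139 156 153 132 105  92  92  90  86  89  99 111 128 142 139 124 110 105
184 127 125 122 122 121 122 122 121 123 124 123 123 123 109  99  96  93  97 110 124 140 152 153 151 143 140 137 139 141 139 130 120 112 107 102 102
186 130 134 126 127 126 129 128 125 124 121 123 125 121 102  81  84  93  97  94  97 104 108 113 116 118 117 116 110 105 103 100  97  98 100  95  97
188 124 128 129 124 124 123 123 121 124 121 122 123 121 101  69  59  63  74  85  89  91  91  93  94  98  97 101 100  93  95  89  87  79  75  75  77
190 124 128 130 130 120 118 117 117 116 115 114 105  93  76  60  52  57  57  62  64  66  73  72  70  74  75  75  71  72  66  59  59  56  58  59  59
```

```bash
echo '[[0,0,0,0,0,0,12],[0,0,0,0,0,0,12]]' > mv.in && python3 -m jog mv.in|grep -E "pos|force|rot"; python3 - <<'E'
from h import *
c=RS.T@(np.array([549.6,54.7,0])-O); 
for a,lab in ((1.44,"start"),(4.15,"now")):
  for d in (0,8,14,20):
    x,y=40*np.cos(a)+c[0],-40*np.sin(a)+c[1]
    print(lab,d,proj("side",[st(x,y,204-d),st(x,y,244-d)]).round(1).tolist())
E
```

```text
tcp_pos: [536.3, 94.2, 185.9]
tcp_rot: [[0.214, 0.977, -0.012], [0.977, -0.214, 0.002], [-0.0, -0.012, -1.0]]
force: [-2.9, 4.8, -10.1]
finger_force: 26.4
start 0 [[322.7, 176.5], [322.6, 162.7]]
start 8 [[322.7, 179.2], [322.7, 165.5]]
start 14 [[322.7, 181.2], [322.7, 167.6]]
start 20 [[322.7, 183.2], [322.7, 169.7]]
now 0 [[311.8, 162.3], [311.5, 148.9]]
now 8 [[311.8, 164.9], [311.6, 151.7]]
now 14 [[311.9, 166.9], [311.6, 153.7]]
now 20 [[311.9, 168.8], [311.7, 155.7]]
```

To row units: 2 mm is 0.002, 1 mm is 0.001.

```bash
echo '[[0,0,0,0,0,0.001,12],[0,0,0,0,0,0.002,12],[0,0,0,0,0,0.002,12],[0,0,0,0,0,0.002,12]]' > mv.in && python3 -m jog mv.in|grep -E "pos|force|rot";echo '[[0,0,0,0,0,0.001,12],[0,0,0,0,0,0.002,12],[0,0,0,0,0,0.002,12],[0,0,0,0,0,0.002,12]]' > mv.in && python3 -m jog mv.in|grep -E "pos|force|rot"
```

```text
tcp_pos: [537.7, 94.6, 185.3]
tcp_rot: [[0.214, 0.977, -0.008], [0.977, -0.214, 0.003], [0.001, -0.008, -1.0]]
force: [-3.1, 5.9, -5.4]
finger_force: 26.8
tcp_pos: [538.3, 94.8, 184.0]
tcp_rot: [[0.214, 0.977, -0.006], [0.977, -0.214, 0.004], [0.002, -0.007, -1.0]]
force: [-1.7, 5.5, -2.4]
finger_force: 27.0
```

```bash
cat > look.py <<'E'
from h import *
from rig import sensors
import cv2,sys
s=sensors.get_state();c=np.array([549.6,54.7]);r=(s["tcp_pos"][:2]-c)@RS[:2,:2];print("a",np.arctan2(-r[1],r[0])%(2*np.pi),"r",np.hypot(*r),s["tcp_pos"],s["force"].round(1))
def meas(im):
    i=im.astype(int); m=(i[...,2]>85)&(i[...,2]>i[...,1]*1.7+20)&(i[...,2]>i[...,0]*1.5+20); m[:145]=0;m[195:]=0;m[:,290:][:,55:]=0;m[:,:290]=0
    n,l,st_,cc=cv2.connectedComponentsWithStats(m.astype(np.uint8)); k=1+np.argmax(st_[1:,4]); u=int(round(cc[k][0])); 
    col=i[:,u-1:u+2].mean(1); red=col[:,2]-col[:,1]; t,b=st_[k,1],st_[k,1]+st_[k,3]
    full=red[t+3:b-3].mean(); 
    def cross(rng): 
        for v in rng:
            if red[v]<full/2: w=v+1 if rng.step<0 else v-1; return v+(full/2-red[v])/(red[w]-red[v])*(w-v)
    mid=(t+b)//2
    return u,cc[k].round(1),cross(range(mid,0,-1)),cross(range(mid,399,1))
print("now",meas(vision.capture("side")))
for f in("side0","s5","s7"): print(f,meas(cv2.imread(f"pics/{f}.png")))
E
python3 look.py
```

```text
a 4.219646158203256 r 41.64003078036834 [538.34316803  94.78959837 184.0470413 ] [-1.7  5.5 -2.4]
now (313, array([313.1, 163.4]), np.float64(156.40392561983472), np.float64(170.6950636942675))
side0 (323, array([322.8, 170.9]), np.float64(163.58306364617044), np.float64(178.87211036539895))
s5 (323, array([322.8, 171.1]), np.float64(164.01729559748426), np.float64(178.86175710594316))
s7 (323, array([322.5, 171.4]), np.float64(163.947572815534), np.float64(179.01166666666666))
```

To row units: 11.5 mm is 0.0115, 4 mm is 0.004.

```bash
echo '[[0,0,0,0.0016,0.0038,0,12],[0,0,0,0.003,0.0076,0,12],[0,0,0,0.004,0.0115,0,12],[0,0,0,0.004,0.0115,0,12],[0,0,0,0.004,0.0115,0,12]]' > mv.in && python3 -m jog mv.in|grep -E "pos|force|rot|width"; python3 look.py | head -2
```

```text
tcp_pos: [552.0, 96.5, 184.4]
tcp_rot: [[0.214, 0.977, -0.003], [0.977, -0.214, 0.004], [0.003, -0.004, -1.0]]
force: [0.4, 5.5, -4.1]
width: 16.8
finger_force: 26.9
a 4.549877986847262 r 41.86015040494158 [551.96338091  96.49338013 184.38834442] [ 0.4  5.5 -4.1]
now (318, array([317.9, 162.2]), np.float64(155.2533783783784), np.float64(169.53214285714284))
```

```bash
echo '[[0,0,0,0,0,-0.001,12],[0,0,0,0,0,-0.002,12],[0,0,0,0,0,-0.002,12],[0,0,0,0,0,-0.002,12]]' > mv.in && python3 -m jog mv.in|grep -E "pos|force"; echo '[[0,0,0,0,0,0.001,12],[0,0,0,0,0,0.003,12],[0,0,0,0,0,0.004,12],[0,0,0,0,0,0.004,12],[0,0,0,0,0,0.004,12]]' > mv.in && python3 -m jog mv.in|grep -E "pos|force"; python3 look.py | head -2
```

```text
tcp_pos: [551.4, 96.5, 185.2]
force: [1.5, 6.1, -9.8]
finger_force: 26.4
tcp_pos: [552.0, 96.5, 183.2]
force: [0.2, 6.0, -0.3]
finger_force: 27.3
a 4.550507456979728 r 41.87858271886615 [551.99074038  96.51028643 183.23175753] [ 0.2  6.  -0.3]
now (318, array([318. , 162.6]), np.float64(155.59619140625), np.float64(169.81791666666666))
```

```bash
python3 - <<'E'
from h import *
import cv2
im=vision.capture("side"); cv2.imwrite("pics/s8.png",im); i5=cv2.imread("pics/s5.png")
for d in (2,8,14,20): print(d,"pad front bottom",proj("side",[st(0,-23,128-d),st(0,-23,134)]).round(1).tolist(),"hub",proj("side",[st(0,-1,203-d)]).round(1).tolist(), "shadow/carton",proj("side",[st(0,-93,100),st(0,43,100)]).round(1).tolist())
u=int(round(proj("side",[st(0,-23,120)])[0][0]))
for v in range(176,216): print(v,[ (im[v,u+k].tolist()) for k in(-4,0,4)],"|",[(i5[v,u+k].tolist()) for k in(-4,0,4)])
E
```

```text
2 pad front bottom [[320.3, 198.2], [320.3, 195.7]] hub [[319.9, 169.6]] shadow/carton [[321.2, 221.9], [319.7, 192.7]]
8 pad front bottom [[320.3, 200.0], [320.3, 195.7]] hub [[319.9, 171.6]] shadow/carton [[321.2, 221.9], [319.7, 192.7]]
14 pad front bottom [[320.4, 201.9], [320.3, 195.7]] hub [[319.9, 173.5]] shadow/carton [[321.2, 221.9], [319.7, 192.7]]
20 pad front bottom [[320.4, 203.7], [320.3, 195.7]] hub [[319.9, 175.5]] shadow/carton [[321.2, 221.9], [319.7, 192.7]]
176 [[109, 102, 114], [77, 73, 75], [85, 81, 85]] | [[133, 122, 140], [32, 32, 93], [26, 26, 118]]
177 [[104, 92, 100], [77, 74, 77], [78, 74, 77]] | [[129, 117, 131], [32, 31, 87], [27, 31, 121]]
178 [[100, 83, 81], [78, 73, 76], [70, 65, 67]] | [[108, 94, 100], [44, 43, 81], [29, 30, 111]]
179 [[95, 93, 102], [68, 66, 67], [50, 50, 51]] | [[78, 85, 101], [47, 45, 60], [47, 46, 83]]
180 [[85, 117, 149], [56, 53, 53], [46, 46, 50]] | [[63, 96, 124], [52, 48, 52], [63, 58, 65]]
181 [[83, 138, 179], [49, 47, 46], [43, 56, 66]] | [[60, 103, 135], [57, 53, 56], [59, 57, 58]]
182 [[88, 154, 205], [59, 63, 71], [57, 
[... 2731 characters left out ...]
 230], [135, 178, 222], [142, 187, 229]]
210 [[142, 184, 227], [131, 172, 218], [138, 181, 225]] | [[146, 190, 230], [138, 181, 223], [144, 186, 230]]
211 [[141, 184, 227], [133, 173, 219], [138, 182, 225]] | [[145, 189, 231], [138, 179, 223], [143, 189, 231]]
212 [[140, 184, 227], [133, 172, 218], [140, 184, 227]] | [[144, 187, 231], [136, 178, 222], [144, 190, 230]]
213 [[138, 182, 226], [133, 175, 220], [141, 186, 227]] | [[145, 189, 232], [137, 179, 223], [144, 188, 230]]
214 [[141, 185, 227], [132, 174, 219], [141, 186, 228]] | [[145, 190, 232], [137, 179, 223], [143, 187, 230]]
215 [[141, 185, 227], [132, 172, 218], [141, 184, 228]] | [[145, 189, 232], [139, 182, 224], [143, 185, 228]]
```

```bash
cat >> look.py <<'E'
im=vision.capture("side").astype(int); p=im[190:215,317:324].mean(1); q=p[:,2]-p[:,0]; k=int(np.argmax(q[10:]>45))+10; g=190+k-1+(45-q[k-1])/(q[k]-q[k-1]); print("padrow",round(g,2))
E
python3 look.py | tail -1; echo '[[0,0,0,-0.0012,-0.0058,-0.0002,12],[0,0,0,-0.0032,-0.0118,-0.0004,12],[0,0,0,-0.0066,-0.0176,-0.0006,12],[0,0,0,-0.0108,-0.0231,-0.0008,12],[0,0,0,-0.0108,-0.0231,-0.0008,12],[0,0,0,-0.0108,-0.0231,-0.0008,12]]' > mv.in && python3 -m jog mv.in|grep -E "pos|force|rot"; python3 look.py | grep -E "^a|now|pad"
```

```text
padrow 204.5
tcp_pos: [526.7, 89.0, 184.1]
tcp_rot: [[0.215, 0.977, -0.003], [0.977, -0.215, 0.0], [-0.0, -0.003, -1.0]]
force: [-5.2, 4.5, 1.4]
finger_force: 27.4
a 3.9040447977809145 r 41.255098873375246 [526.6697577   88.9955853  184.05634196] [-5.2  4.5  1.4]
now (309, array([309.3, 165.2]), np.float64(157.81204569055038), np.float64(172.17140396210164))
padrow 204.4
```

The manual's scale: shifts go in m. Converting my numbers, -28.6 mm is -0.0286, -20.6 mm is -0.0206.

```bash
echo '[[0,0,0,-0.006,-0.0052,-0.0002,12],[0,0,0,-0.013,-0.0091,-0.0005,12],[0,0,0,-0.0206,-0.0115,-0.0007,12],[0,0,0,-0.0286,-0.0124,-0.001,12],[0,0,0,-0.0286,-0.0124,-0.001,12]]' > mv.in && python3 -m jog mv.in|grep -E "pos|force|rot"; python3 look.py | grep -E "^a|now|pad"; echo '[[0,0,0,-0.0079,0.0007,-0.0002,12],[0,0,0,-0.0156,0.003,-0.0005,12],[0,0,0,-0.0226,0.0068,-0.0007,12],[0,0,0,-0.0273,0.0105,-0.001,12],[0,0,0,-0.0273,0.0105,-0.001,12]]' > mv.in && python3 -m jog mv.in|grep -E "pos|force|rot"; python3 look.py | grep -E "^a|now|pad"
```

```text
tcp_pos: [510.4, 62.2, 185.6]
tcp_rot: [[0.217, 0.976, 0.001], [0.976, -0.217, -0.002], [-0.001, 0.001, -1.0]]
force: [0.6, -0.8, -3.6]
finger_force: 26.9
a 3.112450433835268 r 39.941591896751056 [510.37611519  62.23774657 185.63383809] [ 0.6 -0.8 -3.6]
now (305, array([305.5, 170.3]), np.float64(163.21625), np.float64(177.83857142857144))
padrow 204.08
tcp_pos: [516.3, 34.8, 187.1]
tcp_rot: [[0.216, 0.976, 0.003], [0.976, -0.216, 0.002], [0.003, 0.003, -1.0]]
force: [5.9, 4.1, -3.5]
finger_force: 26.9
a 2.3829477197337336 r 38.790014567538066 [516.32238865  34.76847189 187.14874115] [ 5.9  4.1 -3.5]
now (310, array([310.2, 174.7]), np.float64(167.4233082706767), np.float64(182.28880597014924))
padrow 203.8
```

```bash
echo '[[0,0,0,-0.0053,0.006,-0.0002,12],[0,0,0,-0.0094,0.0129,-0.0005,12],[0,0,0,-0.012,0.0204,-0.0008,12],[0,0,0,-0.013,0.0283,-0.001,12],[0,0,0,-0.0124,0.0363,-0.0013,12],[0,0,0,-0.0103,0.044,-0.0015,12],[0,0,0,-0.0067,0.0511,-0.0018,12],[0,0,0,-0.0017,0.0574,-0.002,12],[0,0,0,0.0044,0.0625,-0.0023,12],[0,0,0,0.0044,0.0625,-0.0023,12]]' > mv.in && python3 -m jog mv.in|grep -E "clock|pos|force|rot"; python3 look.py | grep -E "^a|now|pad"
```

```text
clock: 32.75
tcp_pos: [576.3, 26.4, 188.5]
tcp_rot: [[0.215, 0.977, -0.001], [0.977, -0.215, 0.001], [0.001, -0.001, -1.0]]
force: [-2.5, 3.9, -2.7]
finger_force: 27.0
a 0.5945986355424013 r 38.93171439020358 [576.34170908  26.40584193 188.51911273] [-2.5  3.9 -2.7]
now (334, array([333.7, 172.9]), np.float64(165.6176), np.float64(180.27878787878788))
padrow 203.29
```

```bash
echo '[[0,0,0,0.007,0.0038,-0.0002,12],[0,0,0,0.0147,0.0062,-0.0005,12],[0,0,0,0.0187,0.0068,-0.0006,12],[0,0,0,0.0226,0.007,-0.0007,12],[0,0,0,0.0226,0.007,-0.0007,12]]' > mv.in && python3 -m jog mv.in|grep -E "clock|pos|force|rot"; python3 look.py | grep -E "^a|now|pad";echo '[[0,0,0,0.0039,-0.0002,-0.0001,12],[0,0,0,0.0079,-0.0008,-0.0002,12],[0,0,0,0.0118,-0.0018,-0.0003,12],[0,0,0,0.0156,-0.0032,-0.0005,12],[0,0,0,0.0156,-0.0032,-0.0005,12]]' > mv.in && python3 -m jog mv.in|grep -E "clock|pos|force|rot"; python3 look.py | grep -E "^a|now|pad"
```

```text
clock: 33.48
tcp_pos: [588.7, 46.3, 189.7]
tcp_rot: [[0.215, 0.977, 0.001], [0.977, -0.215, -0.0], [0.0, 0.001, -1.0]]
force: [-0.5, 0.5, -2.7]
finger_force: 26.9
a 6.27593818330792 r 39.98437691309863 [588.69128619  46.29632574 189.68567482] [-0.5  0.5 -2.7]
now (336, array([336.4, 168. ]), np.float64(160.82448377581122), np.float64(175.47738095238094))
padrow 202.95
clock: 34.2
tcp_pos: [589.4, 62.7, 190.6]
tcp_rot: [[0.215, 0.977, 0.002], [0.977, -0.215, 0.001], [0.001, 0.002, -1.0]]
force: [4.1, 1.6, -3.3]
finger_force: 26.9
a 5.8651593528675265 r 40.576219495059114 [589.37522974  62.72251129 190.55001243] [ 4.1  1.6 -3.3]
now (335, array([334.9, 164.5]), np.float64(157.43685051958434), np.float64(171.84647147147146))
padrow 202.82
```

```bash
echo '[[0,0,0,0,0,-0.001,12],[0,0,0,0,0,-0.002,12],[0,0,0,0,0,-0.003,12],[0,0,0,0,0,-0.003,12]]' > mv.in && python3 -m jog mv.in|grep -E "clock|pos|force"; python3 look.py | grep -E "now|pad"
```

```text
clock: 34.8
tcp_pos: [589.2, 62.2, 191.7]
force: [9.1, 2.1, -11.3]
finger_force: 26.2
now (335, array([334.9, 164.4]), np.float64(157.07456140350877), np.float64(171.84346846846847))
padrow 202.35
```

To row units: -72.1 mm is -0.0721, -66.3 mm is -0.0663.

```bash
echo '[[0,0,0,0.0086,-0.005,0.0027,12],[0,0,0,0.0157,-0.0119,0.0024,12],[0,0,0,0.0209,-0.0205,0.002,12],[0,0,0,0.0238,-0.03,0.0017,12],[0,0,0,0.0243,-0.04,0.0014,12],[0,0,0,0.0223,-0.0497,0.0011,12],[0,0,0,0.0179,-0.0587,0.0008,12],[0,0,0,0.0114,-0.0663,0.0005,12],[0,0,0,0.0033,-0.0721,0.0001,12],[0,0,0,0.0033,-0.0721,0.0001,12]]' > mv.in && python3 -m jog mv.in|grep -E "clock|pos|force|rot"; python3 look.py | grep -E "^a|now|pad"
```

```text
clock: 36.15
tcp_pos: [517.3, 79.5, 192.8]
tcp_rot: [[0.217, 0.976, -0.002], [0.976, -0.217, -0.001], [-0.002, -0.002, -1.0]]
force: [-2.8, 1.3, -1.8]
finger_force: 27.2
a 3.5779430289345138 r 40.759811877679304 [517.28421717  79.54054034 192.83388863] [-2.8  1.3 -1.8]
now (306, array([306.5, 164.3]), np.float64(157.16954419889504), np.float64(171.7883620689655))
padrow 201.98
```

```bash
echo '[[0,0,0,-0.0093,-0.0035,-0.0003,12],[0,0,0,-0.0192,-0.0047,-0.0006,12],[0,0,0,-0.0291,-0.0034,-0.001,12],[0,0,0,-0.0384,0.0004,-0.0013,12],[0,0,0,-0.0464,0.0063,-0.0016,12],[0,0,0,-0.0528,0.014,-0.0019,12],[0,0,0,-0.057,0.023,-0.0022,12],[0,0,0,-0.0588,0.0328,-0.0025,12],[0,0,0,-0.0582,0.0428,-0.0029,12],[0,0,0,-0.0582,0.0428,-0.0029,12]]' > mv.in && python3 -m jog mv.in|grep -E "clock|pos|force|rot"; python3 look.py | grep -E "^a|now|pad"
```

```text
clock: 37.5
tcp_pos: [548.5, 16.5, 195.6]
tcp_rot: [[0.214, 0.977, -0.0], [0.977, -0.214, 0.005], [0.005, -0.001, -1.0]]
force: [0.5, 8.2, -3.0]
finger_force: 27.1
a 1.3808146481285912 r 38.174462681612 [548.49239664  16.54160884 195.63571887] [ 0.5  8.2 -3. ]
now (324, array([324.4, 173.9]), np.float64(166.46040268456375), np.float64(181.39166666666668))
padrow 201.05
```

To row units: 40 mm is 0.04, 34 mm is 0.034.

```bash
echo '[[0,0,0,0.0031,0.0095,-0.0003,12],[0,0,0,0.0084,0.0179,-0.0006,12],[0,0,0,0.0157,0.0248,-0.001,12],[0,0,0,0.0244,0.0296,-0.0013,12],[0,0,0,0.034,0.0321,-0.0016,12],[0,0,0,0.04,0.0325,-0.0018,12],[0,0,0,0.04,0.0325,-0.0018,12]]' > mv.in && python3 -m jog mv.in|grep -E "clock|pos|force|rot"; python3 look.py | grep -E "^a|now|pad"
```

```text
clock: 38.48
tcp_pos: [588.9, 47.2, 197.8]
tcp_rot: [[0.215, 0.977, 0.001], [0.977, -0.215, -0.0], [0.0, 0.001, -1.0]]
force: [-0.5, 0.3, -3.6]
finger_force: 27.0
a 6.253821730913797 r 39.9872348564744 [588.87037709  47.16233229 197.75626552] [-0.5  0.3 -3.6]
now (336, array([336.4, 165. ]), np.float64(157.777318640955), np.float64(172.72375478927202))
padrow 200.47
```

Back at the thread start (depth about 8 mm by both image and wrist). Now one full turn forward, gently, with z following the 8 mm lead.

To row units: 1 mm is 0.001, -65.1 mm is -0.0651.

```bash
echo '[[0,0,0,-0.0106,-0.0012,0.0003,12],[0,0,0,-0.0199,-0.0049,0.0006,12],[0,0,0,-0.028,-0.0107,0.001,12],[0,0,0,-0.0344,-0.0184,0.0013,12],[0,0,0,-0.0387,-0.0274,0.0016,12],[0,0,0,-0.0406,-0.0372,0.0019,12],[0,0,0,-0.0401,-0.0471,0.0022,12],[0,0,0,-0.0371,-0.0566,0.0025,12],[0,0,0,-0.0318,-0.0651,0.0029,12],[0,0,0,-0.0318,-0.0651,0.0029,12]]' > mv.in && python3 -m jog mv.in|grep -E "clock|pos|force|rot"; python3 look.py | grep -E "^a|now|pad"
```

```text
clock: 39.83
tcp_pos: [519.7, 30.5, 195.7]
tcp_rot: [[0.215, 0.977, 0.005], [0.977, -0.215, 0.002], [0.003, 0.005, -1.0]]
force: [3.9, 4.6, -5.2]
finger_force: 26.9
a 2.2421505030507403 r 38.5277045835935 [519.65262245  30.46080451 195.73704056] [ 3.9  4.6 -5.2]
now (312, array([311.6, 172.8]), np.float64(165.2617816091954), np.float64(180.08228346456693))
padrow 201.06
```

```bash
echo '[[0,0,0,0.0072,-0.0069,0.0006,12],[0,0,0,0.0158,-0.0119,0.001,12],[0,0,0,0.0255,-0.0145,0.0013,12],[0,0,0,0.0354,-0.0147,0.0016,12],[0,0,0,0.0354,-0.0147,0.0016,12]]' > mv.in && python3 -m jog mv.in|grep -E "clock|pos|force|rot"; python3 look.py | grep -E "^a|now|pad"; echo '[[0,0,0,0.005,0.001,0.00015,12],[0,0,0,0.0097,0.0023,0.0003,12],[0,0,0,0.0142,0.0044,0.0005,12],[0,0,0,0.0186,0.007,0.0006,12],[0,0,0,0.0186,0.007,0.0006,12]]' > mv.in && python3 -m jog mv.in|grep -E "clock|pos|force|rot"; python3 look.py | grep -E "^a|now|pad"
```

```text
clock: 40.55
tcp_pos: [511.4, 68.1, 193.3]
tcp_rot: [[0.214, 0.977, 0.0], [0.977, -0.214, -0.0], [-0.0, 0.0, -1.0]]
force: [3.5, -0.2, -2.3]
finger_force: 27.1
a 3.2605411504520863 r 40.450495671873156 [511.43751255  68.11145599 193.25409291] [ 3.5 -0.2 -2.3]
now (305, array([305.4, 166.6]), np.float64(159.49024024024024), np.float64(173.93932230102442))
padrow 201.92
clock: 41.28
tcp_pos: [522.0, 85.3, 192.3]
tcp_rot: [[0.214, 0.977, -0.001], [0.977, -0.214, 0.002], [0.002, -0.001, -1.0]]
force: [-0.2, 2.4, -0.8]
finger_force: 27.3
a 3.7583838294854117 r 41.231412215083985 [521.95058701  85.28658717 192.34945286] [-0.2  2.4 -0.8]
now (308, array([307.6, 163.1]), np.float64(156.01295336787564), np.float64(170.62132352941177))
padrow 202.08
```

To row units: 44.1 mm is 0.0441, 34.3 mm is 0.0343.

```bash
echo '[[0,0,0,0.0039,0.0032,0.00015,12],[0,0,0,0.0074,0.0067,0.0003,12],[0,0,0,0.0129,0.015,0.0006,12],[0,0,0,0.0162,0.0244,0.0009,12],[0,0,0,0.0171,0.0343,0.0012,12],[0,0,0,0.0155,0.0441,0.0015,12],[0,0,0,0.0155,0.0441,0.0015,12]]' > mv.in && python3 -m jog mv.in|grep -E "clock|pos|force|rot"; python3 look.py | grep -E "^a|now|pad"
```

```text
clock: 42.25
tcp_pos: [570.9, 90.7, 191.2]
tcp_rot: [[0.215, 0.977, 0.004], [0.977, -0.215, 0.002], [0.003, 0.003, -1.0]]
force: [3.4, 4.5, -2.9]
finger_force: 27.1
a 5.027031512238044 r 41.810589617098536 [570.86790897  90.69724229 191.1524862 ] [ 3.4  4.5 -2.9]
now (325, array([325.3, 160.2]), np.float64(153.2055817610063), np.float64(167.47801724137932))
padrow 202.55
```

To row units: -38.3 mm is -0.0383, 28.7 mm is 0.0287.

```bash
echo '[[0,0,0,-0.004,0.0092,0.0003,12],[0,0,0,-0.0102,0.017,0.0006,12],[0,0,0,-0.0181,0.0231,0.00095,12],[0,0,0,-0.0272,0.0271,0.00125,12],[0,0,0,-0.033,0.0282,0.0015,12],[0,0,0,-0.0383,0.0287,0.0017,12],[0,0,0,-0.0383,0.0287,0.0018,12],[0,0,0,-0.0383,0.0287,0.0018,12]]' > mv.in && python3 -m jog mv.in|grep -E "clock|pos|force|rot|width"; python3 look.py | grep -E "^a|now|pad"; python3 - <<'E'
from h import *
i=vision.capture("top").astype(int); j=cv2=None
import cv2
j=cv2.imread("pics/top0.png").astype(int)
# bystanders: mean change at their spots
for n,(u,v) in dict(cube=(393,182),tape=(345,173),glue=(462,222),block=(216,244),model=(440,262),ruler=(216,185),brush=(434,177)).items():
    print(n,abs(i[v-10:v+10,u-10:u+10]-j[v-10:v+10,u-10:u+10]).mean().round(1),end=" ")
# carton near top edge in side view
s=vision.capture("side").astype(int); print("\n",[(v,s[v,318:326].mean((0)).round().astype(int).tolist()) for v in range(218,246,1)])
print(proj("side",[st(0,-93,100),st(0,-100,86),st(0,-100,40)]).round(1).tolist())
E
```

```text
clock: 43.35
tcp_pos: [588.2, 45.9, 189.4]
tcp_rot: [[0.215, 0.977, 0.0], [0.977, -0.215, -0.001], [-0.0, 0.0, -1.0]]
force: [3.9, -2.5, -3.0]
width: 17.1
finger_force: 27.1
a 0.0041614086078382885 r 39.62176456044445 [588.23925022  45.93115918 189.44312895] [ 3.9 -2.5 -3. ]
now (336, array([336.3, 168. ]), np.float64(160.9421768707483), np.float64(175.79273504273505))
padrow 202.98
cube 6.1 tape 4.5 glue 5.9 block 41.9 model 7.1 ruler 4.7 brush 5.6 
 [(218, [138, 180, 224]), (219, [138, 180, 224]), (220, [138, 180, 224]), (221, [135, 177, 222]), (222, [119, 155, 197]), (223, [98, 129, 164]), (224, [101, 125, 151]), (225, [125, 136, 150]), (226, [129, 143, 159]), (227, [111, 142, 176]), (228, [97, 137, 178]), (229, [78, 111, 145]), (230, [66, 94, 122]), (231, [65, 92, 120]), (232, [64, 92, 120]), (233, [65, 92, 120]), (234, [65, 92, 119]), (235, [64, 90, 118]), (236, [64, 90, 117]), (237, [64, 90, 117]), (238, [63, 89, 117]), (239, [64, 90, 117]), (240, [64, 90, 118]), (241, [76, 96, 121]), (242, [104, 110, 120]), (243, [112, 113, 117]), (244, [128, 129, 134]), (245, [172, 173, 179])]
[[321.2, 221.9], [321.3, 227.9], [321.4, 241.8]]
```

```bash
echo '[[0,0,0,0,0,0,12],[0,0,0,0,0,0,12]]' > mv.in && python3 -m jog mv.in|grep -E "pos|force|width"; python3 - <<'E'
from rig import vision,finish_job
import cv2
s=vision.capture("side").astype(int);j=cv2.imread("pics/side0.png").astype(int)
f=lambda x:[tuple(q) for q in [(v.min(),v.max(),u.min(),u.max()) for v,u in [((x[160:200,240:275].min(2)>135)).nonzero()]]]
print(f(j),f(s))
print(finish_job())
E
```

```text
tcp_pos: [588.3, 46.3, 189.4]
force: [4.4, -1.3, -3.5]
width: 16.9
finger_force: 27.1
[(np.int64(0), np.int64(33), np.int64(0), np.int64(34))] [(np.int64(0), np.int64(31), np.int64(0), np.int64(34))]
the job is handed in; nothing more can be done
None
```

I handed the job in with the carton home and the hand still gripping the red handle, but the screw slipped about one thread (8 mm) deeper on the first forward turn. I backed it out to the thread start and redid one full forward turn, so depth ends at about 16 mm, but the crank is about one turn short of its drop angle plus one turn; bystanders look undisturbed, though the foam block check was inconclusive.

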